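Peel the snapped cover off the opal tray and hold it over the felt

TASK

Open the opal tray for the sorter: turn the black lock knob a quarter turn anticlockwise and slide the blue hold-down back until its tongue is clear of the cover. Peel the snapped cover off by lifting its orange corner grip while the opposite corner stays down on the rim, so that the catches let go one after another and the tray of stones is not pulled up with it. Finish still holding the cover in the gripper, level, over the middle of the dark felt tray and 12 to 20 cm above the bench, so that chips clinging to it fall on the felt; leave everything else where it is.

Things in the scene. Friction and masses are not known exactly. Their poses are not given: they have to be found in the camera images.
- stand: Plywood tray stand fixed to the bench, plate 150 x 156 x 10 mm, origin at the centre of the plate's underside, z up. The stock tray stands on its middle between low aluminium fences (tops at z = 0.024). Its aluminium rail, 40 mm wide, top at z = 0.036, runs out along the stand's +x from 64 to 176 mm; the hold-down slides on it.
- lock_knob (a joint): Angle of the black quarter-turn lock knob on top of the hold-down, about the vertical. 0 = locked, grows anticlockwise seen from above, stop at 1.4 rad. Its pin is drawn 6 mm per rad out of the rail; the hold-down is free from about 1.05 rad; until then the pin blocks it. Turns with about 0.05 N m and stays where it is left.
- knob_grip (a point): On the lock knob's axis, 84 mm above the bench: where to pinch its bar grip. The bar is 36 mm long, 12 mm thick, from z = 0.062 to 0.092; at joint value 0 it lies along the stand's x axis and it turns with the knob. Below it is the flat carriage top at z = 0.058. The point moves with the carriage; its x axis lies along the bar.
- hold_down (a joint): Travel of the blue hold-down carriage (44 x 52 mm) along the stand's +x, away from the tray. 0 = home, its steel tongue lies 12 mm over the cover's far edge; range 0 to 0.046 m; the tongue is clear of the cover from 0.015 m. Slides with about 3 N once unlocked and stays where it is left; it can be pulled by the knob.
- stock_tray: Black formed tray of stones, 120 x 120 mm, 38 mm to the rim, about 0.5 kg, standing loose on the stand at z = 0.010, axes along the stand's. Origin: centre of its underside. On its -x and +x sides, 42 mm either side of the middle, four clip posts (outer faces 69 mm from the middle, tops at z = 0.062) carry sprung steel catches that reach 1.5 mm over the cover's edge.
- cover: Cover held by snap catches, 120 x 120 mm, 70 g: a clear sheet in a white frame 4 mm thick that lies on the tray's rim, with a 5 mm skirt inside the rim. Origin at the centre of the frame's underside (38 mm above the tray's underside, 48 mm above the bench at the start), axes at the start along the stand's, z up.
- lift_grip (a point): Pinch point of the cover's orange corner grip: an upright fin, 30 mm along the cover's x, 10 mm thick in its y, standing 28 mm above the frame top, at (-40, 53.5) mm from the cover's middle, near its (-x, +y) corner. The point lies 26 mm above the frame's underside, 22 mm above its top, 6 mm below the fin's top.
- near_corner (a point): The cover's corner beside the orange grip, at (-60, 60, 0) mm in the cover's frame. The cover lifts freely by 2.5 mm, then meets the catches; each resists with about 1.7 N and lets go once the edge there has risen 4 mm. All four together hold more than the tray's weight, so a cover pulled straight up takes the tray along.
- far_corner (a point): The cover's opposite corner, at (60, -60, 0) mm in the cover's frame: it stays down on the rim as the pivot of the peel until the other catches have let go (grip corner about 12 mm up).
- felt_tray: Shallow dark tray lined with grey felt, 165 x 125 x 28 mm, standing loose on the bench. Origin at the centre of its underside.
- dropper: Amber dropper bottle with a black bulb, 34 mm wide, 102 mm high, standing on the bench; a bystander. Origin at the centre of its underside.
- gem_jar: Round gem jar with a white lid, 50 mm wide, 24 mm high; a bystander. Origin at the centre of its underside.

How it is judged:
By the outcome, as a careful person would: the job done as asked, in the order asked, and still so for the second after the job is handed in, while the arm keeps its last pose, push and grip.
It also fails if it takes over 64 s, if anything falls off the work surface, if the arm or the gripper's body presses on something with over 40 N, if the wrist force passes 120 N, or if a joint passes its speed limit or range.

ROBOT

A 6-joint arm with a two-finger parallel gripper is mounted at the origin on the work surface; the furniture and walls round the work are solid. World frame = base frame: x ahead of the robot, y to its left, z up, the work surface at z = 0. Lengths are in mm, angles in degrees, forces in N, time in s.
With the tool pointing down it reaches from about 350 to 850 mm from the base axis. Payload 8.1 kg.
Tool frame: the origin (TCP) lies midway between the tips of the shut fingers; the grasp point (between the pads) lies 19 mm behind it; z points along the fingers, y is the line along which they close (so a half turn about z gives the same grasp; the last joint's range is limited). The gripper opens to 93 mm and grips with 3 to 60 N. Pads are 15 mm wide; open, the fingers measure 128 mm over their backs; the gripper's body (75 mm by 188 mm) begins 65 mm behind the grasp point.
Start: joints at [64.664, 7.471, 85.268, -0, 87.261, -4.893], TCP at [209.545, 562.224, 218.635] pointing down, gripper open.
Joint ranges: [-169.43, 169.43], [-51.17, 129.36], [1.28, 143.12], [-76.62, 256.62], [0, 156.53], [-152.29, 152.29]. Speed limits (degrees/s): [136.94, 136.94, 159.86, 180, 180, 180].

INTERFACE

Orientations are given as a 3x3 rotation matrix whose columns are the frame's x, y, z axes.
In Python, from rig import * gives the robot as it stands.
- The arm moves only by the tool carry_out, never from a script. Its argument "commands" is a list of rows, each an object of numbers: "ax", "ay", "az": the turn, a rotation vector about the tool's x, y, z in degrees; "x", "y", "z": the shift along the tool's x, y, z in m; "hand": the finger opening in m, from 0 to 0.093. In form: [{"ax": .., "ay": .., "az": .., "x": .., "y": .., "z": .., "hand": ..}, ...]. A call has 1 to 20 rows; each row shifts and turns the commanded pose from where the row before left it, along the tool's axes as they then stand; what a row does not reach is not made up. A row lasts 1/8 s, in which the tool goes at most 62.5 mm and 10.7 degrees, less where a joint would pass 70% of its speed; a pose out of reach is approached as far as the arm can. A call with a gripper value outside its range is refused whole. The fingers move at their own pace and stop on an object; the grip force is fixed at half the most. Time passes only in rows, so rows that do not move let the fingers close. It gives the time, the measured TCP pose, the force, the opening and the grip force at its end, in the units of the state.
- observe(): the state, without advancing time (a new reading comes with each control period).
- get_image(name): name is "scene" or "top" or "wrist"; returns a dict with "color" (384x512x3 uint8, red, green, blue), "K" (3x3 intrinsics, pixels), "k1" (the pictures are not rectified: a ray, as slopes to the right and down, at radius r is drawn at 1 + k1 r^2 times it, then the intrinsics apply), "xyz" and "rotation" of the camera in the world; the wrist camera has in their place "T_tool_cam" (4x4, takes a point from camera to tool coordinates, whose origin is the TCP and whose axes are the flange's). Camera axes: x right, y down, z forward; pixel columns grow to the right and rows downward; lengths in mm; the calibration is good to about 2 mm. A picture is of the moment at which its call begins: read the wrist's pose just before it. There is no depth.
- hand_in(): hands the job in; it is judged then, once.
Trained networks look in the newest picture that a camera, given by its name, has taken for a name from the list of things; names that differ only in an ending like _2 or _b are one class to them, and where a whole thing is asked for, a point or a joint stands for the part that bears it (a point fixed in the world has none). Each returns a list of dicts, best first, with "p" (0 to 1); they miss things now and then, are a little off and sometimes report something else, mostly with a low value. They report only what shows in the picture. A call takes as long as a camera call.
- find_in(query, camera): "centre" ([x, y, z] in mm, in world coordinates, good to about 4 mm: the middle of the surface that is visible of it).
The state is a dict: "time": time; "joints": joint angles; "joint_velocities": joint speeds; "effort": joint torques, N m; "tcp_pos": TCP position; "orientation": TCP orientation; "wrist_force": force on the tool from outside, world axes, zero at the start; "wrist_torque": the same for the moment, N m; "finger_gap": finger opening in mm; "grip_force": force on a finger pad.
Only numpy, scipy, OpenCV 4.12 (cv2) and the standard library are available. Lean on these libraries where they do the work, as an engineer would, in place of code of your own. Each camera call takes 0.05 s, during which the arm holds its last target. There are 200 camera calls.

## Working session

There is one attempt and no reset: what is moved stays moved. The work goes in short steps, Python scripts to look and compute and a tool call to move; the robot and the scene stay as the last step left them, time stands still between calls to the robot, and variables do not carry over. Pictures are saved under pics/ and viewed, at most 10 in all, crops included, and the job is handed in when it is done.

Besides the shell and the picture viewer there is one more tool, called after "Emit:" as name([rows], argument=value, ...), one row to a line, values as JSON. carry_out: Moves the arm, as the interface text tells. Its arguments: {"type":"object","properties":{"commands":{"type":"array","items":{"type":"object","properties":{"ax":{"type":"number"},"ay":{"type":"number"},"az":{"type":"number"},"x":{"type":"number"},"y":{"type":"number"},"z":{"type":"number"},"hand":{"type":"number"}}}}},"required":["commands"]}

```bash
mkdir -p pics; cat > h.py <<'E'
from rig import *
import numpy as np, cv2
def save(cam,fn):
    im=get_image(cam); cv2.imwrite('pics/'+fn,im['color'][:,:,::-1]); return im
def ray(im,u,v):
    K=np.array(im['K']);x=np.array([(u-K[0,2])/K[0,0],(v-K[1,2])/K[1,1]]);s=x.copy()
    for _ in range(10): s=x/(1+im['k1']*(s@s))
    return np.array([*s,1.])
def onz(im,u,v,z):
    d=np.array(im['rotation'])@ray(im,u,v);o=np.array(im['xyz']);return o+d*(z-o[2])/d[2]
def proj(im,p):
    c=np.array(im['rotation']).T@(np.array(p)-np.array(im['xyz']));s=c[:2]/c[2];s=s*(1+im['k1']*(s@s));K=np.array(im['K'])
    return K[0,0]*s[0]+K[0,2],K[1,1]*s[1]+K[1,2]
E
python3 - <<'E'
from h import *
np.set_printoptions(precision=1,suppress=True)
s=observe();print(s['time'],s['tcp_pos'],s['orientation'],s['finger_gap'])
for cam in('top','scene'):
    im=save(cam,cam+'0.png');print(cam,im['xyz'],np.array(im['rotation']).tolist())
    for q in('stand','lock_knob','hold_down','stock_tray','cover','lift_grip','felt_tray','dropper','gem_jar'):
        for r in find_in(q,cam)[:2]: print(q,np.array(r['centre']),round(r['p'],2))
E
```

```text
0.0 [209.3 561.7 217.6] [[-0.9  0.3 -0. ]
 [ 0.3  0.9 -0. ]
 [ 0.  -0.  -1. ]] 93.13935535101147
top [ 395.7  184.6 1170.1] [[0.01505728610248285, -0.9966826622423192, 0.07998092848167762], [-0.9998823234472708, -0.015243813278128711, -0.0017220378710748397], [0.002935539629411042, -0.07994558738482573, -0.9967949065202829]]
stand [500.9 230.5  23.3] 0.93
lock_knob [526.3 230.1  91.8] 0.57
hold_down [522.7 223.6  60.6] 0.56
stock_tray [428.8 210.5  51. ] 0.56
stock_tray [378.8 240.5  62.1] 0.52
cover [429.6 214.3  53.4] 0.67
lift_grip [431.1 214.7  50.1] 0.9
dropper [476.6 420.3  54.8] 0.5
gem_jar [601.9 360.3  19.2] 0.66
scene [ 141.5 -396.6  618.8] [[0.8382844913425154, -0.3629470680213357, 0.40687656284103707], [-0.5450510735748925, -0.5385570724469219, 0.6425539719838778], [-0.014086829646076918, -0.7604115369535872, -0.6492887306109707]]
stand [497.7 203.7  15.6] 0.61
stand [428.9 205.1  53.6] 0.36
lock_knob [519.  221.4  81.6] 0.45
hold_down [522.5 217.5  58.3] 0.68
hold_down [429.6 209.7  46.4] 0.58
stock_tray [399.6 159.1  35.6] 0.82
cover [425.7 208.9  50.1] 0.78
lift_grip [427.  209.   48.2] 0.57
lift_grip [528.5 222.9  81. ] 0.24
felt_tray [558.8 -80.1   6.7] 0.96
dropper [473.2 419.1  47.8] 0.58
gem_jar [600.3 350.8  24.8] 0.45
```

View pics/top0.png

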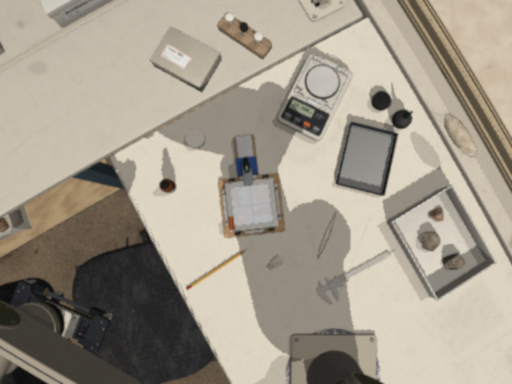

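View pics/scene0.png

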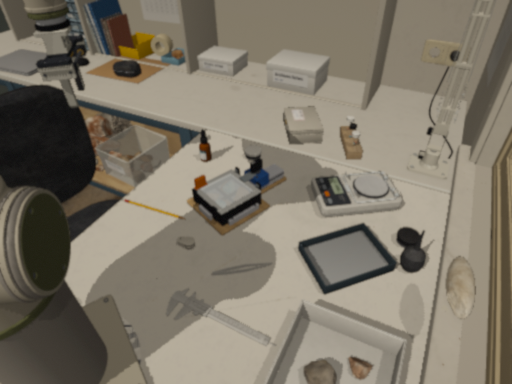

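The top view shows the stand at about (252,205), the orange grip at (230,222) on the -x/+y side, the hold-down at (245,163) and the felt tray at (367,158). The scene view agrees. I'll move over the stand next to get a close look.

```bash
cat >> h.py <<'E'
def go(p,yaw=None):
    """tool-axis shift (m) to reach p now, and az to bring tool y to yaw (deg, mod 180)"""
    s=observe();R=np.array(s['orientation']);d=R.T@(np.array(p)-s['tcp_pos'])/1000
    a=0
    if yaw is not None:
        cur=np.degrees(np.arctan2(R[1,1],R[0,1])); a=-((yaw-cur+90)%180-90)
    print('t',round(s['time'],2),'tcp',np.round(s['tcp_pos'],1),'shift',np.round(d,4),'then az',round(a,1),'gap',round(s['finger_gap'],1),'F',np.round(s['wrist_force'],1),'j6',round(s['joints'][5],1))
def wcam(im):
    s=observe();T=np.array(im['T_tool_cam']);R=np.array(s['orientation'])
    im['rotation']=R@T[:3,:3];im['xyz']=R@T[:3,3]+np.array(s['tcp_pos']);return im
E
python3 - <<'E'
from h import *
im=get_image('wrist');print(np.round(im['T_tool_cam'],3).tolist(),np.round(im['K'],0).tolist())
go([480,220,300],95)
im=get_image('top')
for u,v in((367,158),(349,121),(396,135),(384,195),(336,180)):print(onz(im,u,v,26).round(0))
E
```

```text
[[-0.0, -0.955, -0.296, 81.831], [1.0, -0.001, 0.0, 0.652], [-0.0, -0.296, 0.955, -166.124], [0.0, 0.0, 0.0, 1.0]] [[285.0, 0.0, 255.0], [0.0, 285.0, 194.0], [0.0, 0.0, 1.0]]
t 1.05 tcp [209.6 562.2 218.7] shift [-0.3729 -0.2262 -0.0813] then az -25.4 gap 92.8 F [-0.6  0.   0.1] j6 -4.9
[555. -80.  26.]
[650. -34.  26.]
[ 616. -156.   26.]
[ 461. -123.   26.]
[497.  -0.  26.]
```

Emit:
carry_out([
  {"x":-0.037,"y":-0.0226,"z":-0.008},
  {"x":-0.037,"y":-0.0226,"z":-0.008},
  {"x":-0.037,"y":-0.0226,"z":-0.008},
  {"x":-0.037,"y":-0.0226,"z":-0.008},
  {"x":-0.037,"y":-0.0226,"z":-0.008},
  {"x":-0.037,"y":-0.0226,"z":-0.008},
  {"x":-0.037,"y":-0.0226,"z":-0.008},
  {"x":-0.037,"y":-0.0226,"z":-0.008},
  {"x":-0.037,"y":-0.0226,"z":-0.008},
  {"x":-0.037,"y":-0.0226,"z":-0.008},
  {"az":-8.5},
  {"az":-8.5},
  {"az":-8.5},
  {},
])

```text
$.commands[0]: bad value
```

```bash
python3 - <<'E'
from h import *
np.set_printoptions(precision=1,suppress=True)
go([480,220,300],95)
im=wcam(save('wrist','w1.png'))
for q in('lock_knob','hold_down','stock_tray','cover','lift_grip'):
    for r in find_in(q,'wrist')[:2]: print(q,np.array(r['centre']),round(r['p'],2),np.array(proj(im,r['centre'])))
E
```

```text
t 1.1 tcp [209.6 562.2 218.7] shift [-0.4 -0.2 -0.1] then az -25.4 gap 93.1 F [-0.6 -0.2 -0.9] j6 -4.9
stock_tray [436.9 273.   49.2] 0.75 [135.1 368.2]
stock_tray [448.3 275.   34.3] 0.67 [142.8 365.2]
cover [435.3 269.1  51.7] 0.5 [132.  369.4]
```

View pics/w1.png

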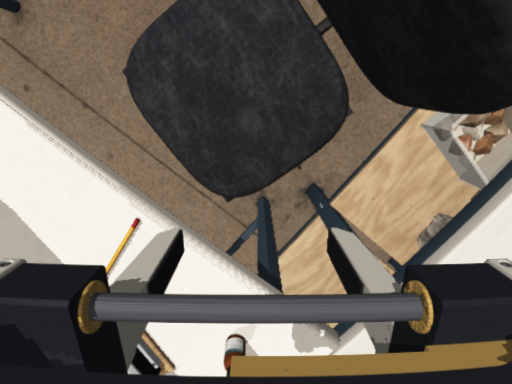

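The wrist picture shows only the bench edge and floor, because the move was refused for missing fields. I'll resend it with full rows.

Emit:
carry_out([
  {"ax":0,"ay":0,"az":0,"x":-0.037,"y":-0.0226,"z":-0.008,"hand":0.093},
  {"ax":0,"ay":0,"az":0,"x":-0.037,"y":-0.0226,"z":-0.008,"hand":0.093},
  {"ax":0,"ay":0,"az":0,"x":-0.037,"y":-0.0226,"z":-0.008,"hand":0.093},
  {"ax":0,"ay":0,"az":0,"x":-0.037,"y":-0.0226,"z":-0.008,"hand":0.093},
  {"ax":0,"ay":0,"az":0,"x":-0.037,"y":-0.0226,"z":-0.008,"hand":0.093},
  {"ax":0,"ay":0,"az":0,"x":-0.037,"y":-0.0226,"z":-0.008,"hand":0.093},
  {"ax":0,"ay":0,"az":0,"x":-0.037,"y":-0.0226,"z":-0.008,"hand":0.093},
  {"ax":0,"ay":0,"az":0,"x":-0.037,"y":-0.0226,"z":-0.008,"hand":0.093},
  {"ax":0,"ay":0,"az":0,"x":-0.037,"y":-0.0226,"z":-0.008,"hand":0.093},
  {"ax":0,"ay":0,"az":0,"x":-0.037,"y":-0.0226,"z":-0.008,"hand":0.093},
  {"ax":0,"ay":0,"az":-8.5,"x":0,"y":0,"z":0,"hand":0.093},
  {"ax":0,"ay":0,"az":-8.5,"x":0,"y":0,"z":0,"hand":0.093},
  {"ax":0,"ay":0,"az":-8.5,"x":0,"y":0,"z":0,"hand":0.093},
  {"ax":0,"ay":0,"az":0,"x":0,"y":0,"z":0,"hand":0.093},
])

```text
time: 3.15
tcp_pos: [477.3, 221.2, 298.7]
orientation: [[-0.996, -0.087, 0.0], [-0.087, 0.996, 0.0], [-0.0, 0.0, -1.0]]
wrist_force: [-0.8, 0.5, 0.2]
finger_gap: 93.0
grip_force: 0.0
```

```bash
python3 - <<'E'
from h import *
np.set_printoptions(precision=1,suppress=True)
go([480,220,300],95)
im=wcam(save('wrist','w2.png'))
for q in('lock_knob','knob_grip','hold_down','stock_tray','cover','lift_grip'):
    for r in find_in(q,'wrist')[:2]: print(q,np.array(r['centre']),round(r['p'],2),np.array(proj(im,r['centre'])))
E
```

```text
t 3.15 tcp [477.3 221.2 298.7] shift [-0. -0. -0.] then az 0.0 gap 93.0 F [-0.8  0.5  0.2] j6 -75.7
lock_knob [526.4 226.7  92.9] 0.73 [255.9 205. ]
knob_grip [523.6 225.6  95.6] 0.59 [255.2 203.6]
hold_down [519.7 225.6  60.3] 0.79 [255.4 193.4]
stock_tray [382.6 188.5  60.8] 0.82 [236.7  94.6]
stock_tray [518.8 223.7  62.5] 0.68 [254.2 193.1]
cover [499.2 233.6  24.2] 0.7 [261.5 174.8]
cover [430.  211.7  50.7] 0.68 [251.1 130.8]
lift_grip [426.4 211.9  50.2] 0.96 [251.4 128.3]
```

View pics/w2.png

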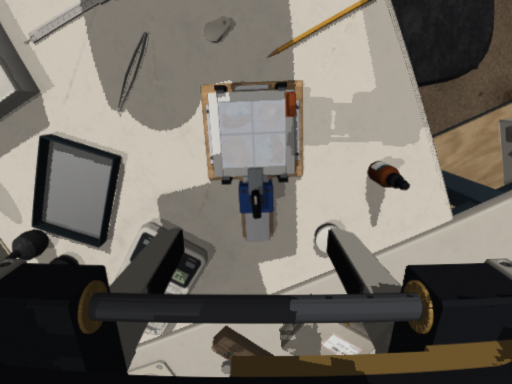

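The wrist view shows the knob at (256,205), the cover at (251,131), the orange fin at (291,104) and the rail end at (258,240). I'll refine the yaw by fitting clicked corners from an enlarged crop.

```bash
python3 - <<'E'
import cv2
im=cv2.imread('pics/w2.png')[70:245,180:330]
cv2.imwrite('pics/w2c.png',cv2.resize(im,None,fx=3.4,fy=3.4,interpolation=cv2.INTER_CUBIC))
E
```

```text
(no output)
```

View pics/w2c.png

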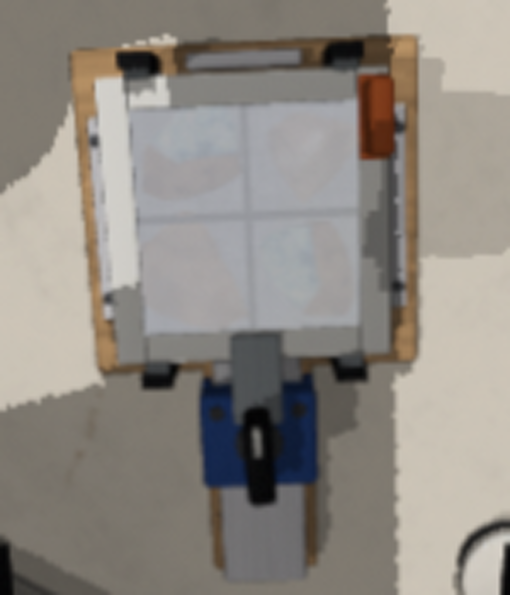

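The crop shows the cover corners at (96,79), (392,72), (392,352) and (120,360), the plate corners, and the rail end at (224..307,579). The knob bar runs along the rail.

```bash
python3 - <<'E'
from h import *
from scipy.optimize import least_squares
np.set_printoptions(precision=1,suppress=True)
im=wcam(get_image('wrist'))
L=[(-60,-60,52,96,79),(-60,60,52,392,72),(60,60,52,392,352),(60,-60,52,120,360),(-75,-78,10,71,52),(-75,78,10,418,36),(75,78,10,416,358),(75,-78,10,101,370),(176,-20,36,224,581),(176,20,36,307,577)]
def W(q,x,y,z):
    c,s=np.cos(q[2]),np.sin(q[2]);return [q[0]+c*x-s*y,q[1]+s*x+c*y,z]
def f(q): return np.ravel([np.array(proj(im,W(q,a,b,z)))-[u/3.4+180,v/3.4+70] for a,b,z,u,v in L])
r=least_squares(f,[430,212,.14],loss='soft_l1');q=r.x
print(q[:2],np.degrees(q[2]));print(f(q).reshape(-1,2))
# knob bar top ends z=92, crop (257,410),(262,502)
for u,v in((257,410),(262,500)):
    w=onz(im,u/3.4+180,v/3.4+70,92);d=w[:2]-q[:2];c,s=np.cos(q[2]),np.sin(q[2]);print('knob',w,c*d[0]+s*d[1],-s*d[0]+c*d[1])
print('grip',W(q,-40,53.5,74)); go([527,226,150],np.degrees(q[2])+90)
E
```

```text
[434.8 215.7] 7.298733748201813
[[ 0.1 -0.7]
 [ 0.1 -2.3]
 [ 0.3  0.3]
 [-0.2  1.1]
 [-0.8 -1.2]
 [ 0.5 -0.9]
 [ 0.7  1.2]
 [-1.3  1.3]
 [ 0.2  0.5]
 [-0.2  0.8]]
knob [506.  224.7  92. ] 71.7835209042617 -0.09914947021004927
knob [544.5 230.2  92. ] 110.67121828142706 0.4258809279919191
grip [np.float64(388.27781780766134), np.float64(263.6787974800964), 74]
t 3.55 tcp [477.3 221.3 298.6] shift [-0.   0.   0.1] then az -2.3 gap 92.6 F [1.  0.  0.5] j6 -75.7
```

Emit:
carry_out([
  {"ax":0,"ay":0,"az":10.45,"x":0,"y":0,"z":0.002,"hand":0.06},
  {"ax":0,"ay":0,"az":10.45,"x":0,"y":0,"z":0.002,"hand":0.06},
  {"ax":0,"ay":0,"az":10.45,"x":0,"y":0,"z":0.002,"hand":0.06},
  {"ax":0,"ay":0,"az":10.45,"x":0,"y":0,"z":0.002,"hand":0.06},
  {"ax":0,"ay":0,"az":10.45,"x":0,"y":0,"z":0.002,"hand":0.06},
  {"ax":0,"ay":0,"az":10.45,"x":0,"y":0,"z":0.002,"hand":0.06},
  {"ax":0,"ay":0,"az":10.45,"x":0,"y":0,"z":0.002,"hand":0.06},
  {"ax":0,"ay":0,"az":10.45,"x":0,"y":0,"z":0.002,"hand":0.06},
  {"ax":0,"ay":0,"az":10.45,"x":0,"y":0,"z":0.002,"hand":0.06},
  {"ax":0,"ay":0,"az":10.45,"x":0,"y":0,"z":0.002,"hand":0.06},
  {"ax":0,"ay":0,"az":10.45,"x":0,"y":0,"z":0.002,"hand":0.06},
  {"ax":0,"ay":0,"az":10.45,"x":0,"y":0,"z":0.002,"hand":0.06},
  {"ax":0,"ay":0,"az":10.45,"x":0,"y":0,"z":0.002,"hand":0.06},
  {"ax":0,"ay":0,"az":10.45,"x":0,"y":0,"z":0.002,"hand":0.06},
  {"ax":0,"ay":0,"az":10.45,"x":0,"y":0,"z":0.002,"hand":0.06},
  {"ax":0,"ay":0,"az":10.45,"x":0,"y":0,"z":0.002,"hand":0.06},
  {"ax":0,"ay":0,"az":10.45,"x":0,"y":0,"z":0.002,"hand":0.06},
  {"ax":0,"ay":0,"az":0,"x":0.024,"y":0,"z":0.04,"hand":0.06},
  {"ax":0,"ay":0,"az":0,"x":0.024,"y":0,"z":0.04,"hand":0.06},
  {"ax":0,"ay":0,"az":0,"x":0,"y":0,"z":0,"hand":0.06},
])

```text
time: 6.05
tcp_pos: [523.2, 226.5, 180.0]
orientation: [[0.992, 0.128, -0.007], [0.128, -0.992, -0.002], [-0.008, 0.002, -1.0]]
wrist_force: [-0.4, 0.1, 0.5]
finger_gap: 60.3
grip_force: 0.0
```

```bash
python3 - <<'E'
from h import *
np.set_printoptions(precision=1,suppress=True)
go([525.5,227.5,65],97.3)
im=wcam(save('wrist','w3.png'))
for q in('lock_knob','knob_grip'):
    for r in find_in(q,'wrist')[:1]: print(q,np.array(r['centre']),round(r['p'],2),np.array(proj(im,r['centre'])))
print(proj(im,[525.5,227.5,92]))
E
```

```text
t 6.05 tcp [523.2 226.5 180. ] shift [ 0.  -0.   0.1] then az 0.1 gap 60.3 F [-0.4  0.1  0.5] j6 100.9
lock_knob [530.9 227.2  94. ] 0.84 [255.9 191.8]
knob_grip [532.5 221.1  92.9] 0.91 [262.5 190.6]
(np.float64(254.81450107992333), np.float64(196.53058705377333))
```

View pics/w3.png

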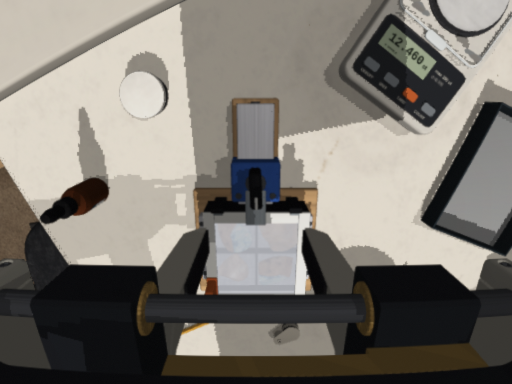

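The knob bar sits at about (255,188) in this view, centred between the fingers in y. I'll descend and pinch it.

Emit:
carry_out([
  {"ax":0,"ay":0,"az":0,"x":0.005,"y":0,"z":0.035,"hand":0.06},
  {"ax":0,"ay":0,"az":0,"x":0,"y":0,"z":0.035,"hand":0.06},
  {"ax":0,"ay":0,"az":0,"x":0,"y":0,"z":0.025,"hand":0.05},
  {"ax":0,"ay":0,"az":0,"x":0,"y":0,"z":0.02,"hand":0.04},
  {"ax":0,"ay":0,"az":0,"x":0,"y":0,"z":0,"hand":0.03},
  {"ax":0,"ay":0,"az":0,"x":0,"y":0,"z":0,"hand":0.02},
  {"ax":0,"ay":0,"az":0,"x":0,"y":0,"z":0,"hand":0.0},
  {"ax":0,"ay":0,"az":0,"x":0,"y":0,"z":0,"hand":0.0},
  {"ax":0,"ay":0,"az":0,"x":0,"y":0,"z":0,"hand":0.0},
  {"ax":0,"ay":0,"az":0,"x":0,"y":0,"z":0,"hand":0.0},
])

```text
time: 7.45
tcp_pos: [531.1, 227.3, 71.3]
orientation: [[0.992, 0.129, 0.002], [0.129, -0.992, -0.001], [0.002, 0.001, -1.0]]
wrist_force: [0.3, -5.2, 5.0]
finger_gap: 12.1
grip_force: 29.8
```

Emit:
carry_out([
  {"ax":0,"ay":0,"az":-8,"x":0,"y":0,"z":0,"hand":0.0},
  {"ax":0,"ay":0,"az":-8,"x":0,"y":0,"z":0,"hand":0.0},
  {"ax":0,"ay":0,"az":-8,"x":0,"y":0,"z":0,"hand":0.0},
  {"ax":0,"ay":0,"az":-8,"x":0,"y":0,"z":0,"hand":0.0},
  {"ax":0,"ay":0,"az":-8,"x":0,"y":0,"z":0,"hand":0.0},
  {"ax":0,"ay":0,"az":-8,"x":0,"y":0,"z":0,"hand":0.0},
  {"ax":0,"ay":0,"az":-8,"x":0,"y":0,"z":0,"hand":0.0},
  {"ax":0,"ay":0,"az":-8,"x":0,"y":0,"z":0,"hand":0.0},
  {"ax":0,"ay":0,"az":-8,"x":0,"y":0,"z":0,"hand":0.0},
  {"ax":0,"ay":0,"az":-8,"x":0,"y":0,"z":0,"hand":0.0},
  {"ax":0,"ay":0,"az":0,"x":0,"y":0,"z":0,"hand":0.0},
  {"ax":0,"ay":0,"az":0,"x":0,"y":0,"z":0,"hand":0.0},
])

```text
time: 8.95
tcp_pos: [530.4, 229.5, 71.3]
orientation: [[0.045, 0.999, 0.001], [0.999, -0.045, 0.002], [0.002, 0.001, -1.0]]
wrist_force: [-1.8, 4.2, 4.2]
finger_gap: 11.5
grip_force: 29.9
```

Emit:
carry_out([
  {"ax":0,"ay":0,"az":0,"x":0.001,"y":0.0059,"z":0,"hand":0.0},
  {"ax":0,"ay":0,"az":0,"x":0.001,"y":0.0059,"z":0,"hand":0.0},
  {"ax":0,"ay":0,"az":0,"x":0.001,"y":0.0059,"z":0,"hand":0.0},
  {"ax":0,"ay":0,"az":0,"x":0.001,"y":0.0059,"z":0,"hand":0.0},
  {"ax":0,"ay":0,"az":0,"x":0.001,"y":0.0059,"z":0,"hand":0.0},
  {"ax":0,"ay":0,"az":0,"x":0.001,"y":0.0059,"z":0,"hand":0.0},
  {"ax":0,"ay":0,"az":0,"x":0,"y":0,"z":0,"hand":0.0},
  {"ax":0,"ay":0,"az":0,"x":0,"y":0,"z":0,"hand":0.0},
])

```text
time: 9.95
tcp_pos: [566.6, 234.2, 71.4]
orientation: [[0.045, 0.999, 0.003], [0.999, -0.045, 0.003], [0.003, 0.003, -1.0]]
wrist_force: [0.6, 5.4, 1.9]
finger_gap: 11.7
grip_force: 29.9
```

Emit:
carry_out([
  {"ax":0,"ay":0,"az":0,"x":0,"y":0,"z":0,"hand":0.025},
  {"ax":0,"ay":0,"az":0,"x":0,"y":0,"z":0,"hand":0.035},
  {"ax":0,"ay":0,"az":0,"x":0,"y":0,"z":0,"hand":0.045},
  {"ax":0,"ay":0,"az":0,"x":0,"y":0,"z":-0.02,"hand":0.05},
  {"ax":0,"ay":0,"az":0,"x":0,"y":0,"z":-0.04,"hand":0.05},
  {"ax":0,"ay":0,"az":0,"x":0,"y":0,"z":-0.05,"hand":0.05},
  {"ax":0,"ay":0,"az":10,"x":0,"y":0,"z":0,"hand":0.05},
  {"ax":0,"ay":0,"az":10,"x":0,"y":0,"z":0,"hand":0.05},
  {"ax":0,"ay":0,"az":10,"x":0,"y":0,"z":0,"hand":0.05},
  {"ax":0,"ay":0,"az":10,"x":0,"y":0,"z":0,"hand":0.05},
  {"ax":0,"ay":0,"az":10,"x":0,"y":0,"z":0,"hand":0.05},
  {"ax":0,"ay":0,"az":10,"x":0,"y":0,"z":0,"hand":0.05},
  {"ax":0,"ay":0,"az":10,"x":0,"y":0,"z":0,"hand":0.05},
  {"ax":0,"ay":0,"az":10,"x":0,"y":0,"z":0,"hand":0.05},
  {"ax":0,"ay":0,"az":0,"x":-0.043,"y":-0.013,"z":0,"hand":0.05},
  {"ax":0,"ay":0,"az":0,"x":-0.043,"y":-0.013,"z":0,"hand":0.05},
  {"ax":0,"ay":0,"az":0,"x":-0.043,"y":-0.013,"z":0,"hand":0.05},
  {"ax":0,"ay":0,"az":0,"x":-0.043,"y":-0.013,"z":0,"hand":0.05},
  {"ax":0,"ay":0,"az":0,"x":0,"y":0,"z":0,"hand":0.05},
  {"ax":0,"ay":0,"az":0,"x":0,"y":0,"z":0,"hand":0.05},
])

```text
time: 12.45
tcp_pos: [389.0, 262.1, 181.1]
orientation: [[0.992, 0.129, 0.002], [0.129, -0.992, 0.001], [0.002, -0.001, -1.0]]
wrist_force: [0.5, 0.0, -0.4]
finger_gap: 50.0
grip_force: 0.0
```

```bash
cat >> h.py <<'E'
np.set_printoptions(precision=4,suppress=True)
E
python3 - <<'E'
from h import *
go([388.3,263.7,56.5],97.3)
im=wcam(save('wrist','w4.png'))
c=cv2.imread('pics/w4.png')[150:384,130:400]
for r in find_in('lift_grip','wrist')[:2]: print(np.array(r['centre']),r['p'],proj(im,r['centre']))
for p in ([388.3,263.7,80],):
    u,v=proj(im,p);print(u,v)
cv2.imwrite('pics/w4c.png',cv2.resize(c,None,fx=2.5,fy=2.5))
hsv=cv2.cvtColor(im['color'],cv2.COLOR_RGB2HSV);m=(hsv[:,:,0]<14)&(hsv[:,:,1]>170)&(hsv[:,:,2]>60)
n,l,st,ce=cv2.connectedComponentsWithStats(m.astype('uint8'));print([ (st[i].tolist(),ce[i].round(1).tolist()) for i in range(1,n) if st[i,4]>60])
E
```

```text
t 12.45 tcp [389.  262.1 181.1] shift [-0.0008 -0.0016  0.1246] then az 0.1 gap 50.0 F [ 0.5  0.  -0.4] j6 110.3
[439.  217.6  52.1] 0.75 (np.float64(303.8541490578945), np.float64(147.45421338663206))
253.34691152100262 196.40805148949943
[([96, 72, 22, 26, 243], [110.5, 88.0]), ([250, 175, 11, 35, 364], [255.1, 191.1])]
```

View pics/w4c.png

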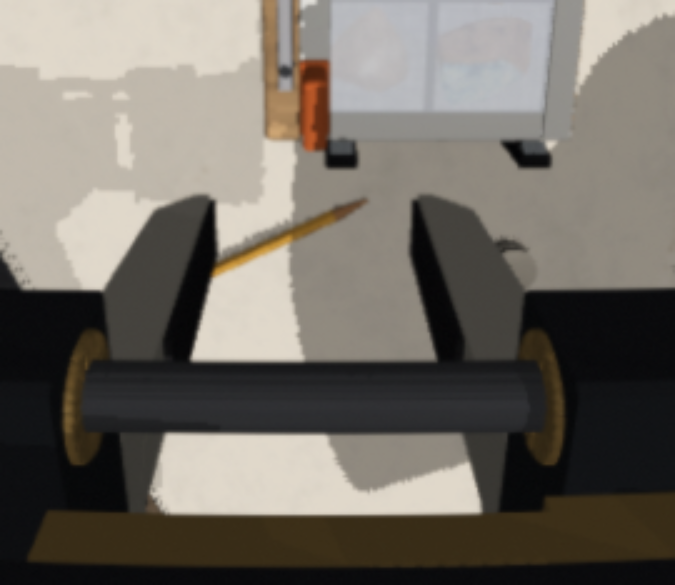

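The orange fin is centred at about column 256, and its top at row 197 matches the prediction. The fin is within about 1 mm of the tool axis, so I'll descend.

Emit:
carry_out([
  {"ax":0,"ay":0,"az":0,"x":-0.001,"y":0,"z":0.025,"hand":0.05},
  {"ax":0,"ay":0,"az":0,"x":0,"y":0,"z":0.025,"hand":0.05},
  {"ax":0,"ay":0,"az":0,"x":0,"y":0,"z":0.025,"hand":0.05},
  {"ax":0,"ay":0,"az":0,"x":0,"y":0,"z":0.025,"hand":0.05},
  {"ax":0,"ay":0,"az":0,"x":0,"y":0,"z":0.02,"hand":0.04},
  {"ax":0,"ay":0,"az":0,"x":0,"y":0,"z":0,"hand":0.03},
  {"ax":0,"ay":0,"az":0,"x":0,"y":0,"z":0,"hand":0.03},
])

```text
time: 13.42
tcp_pos: [388.1, 261.8, 60.4]
orientation: [[0.992, 0.128, 0.001], [0.128, -0.992, 0.0], [0.001, -0.0, -1.0]]
wrist_force: [-0.3, -0.0, 0.3]
finger_gap: 30.7
grip_force: 0.0
```

Emit:
carry_out([
  {"ax":0,"ay":0,"az":0,"x":0,"y":0,"z":0.004,"hand":0.02},
  {"ax":0,"ay":0,"az":0,"x":0,"y":0,"z":0,"hand":0.015},
  {"ax":0,"ay":0,"az":0,"x":0,"y":0,"z":0,"hand":0.0},
  {"ax":0,"ay":0,"az":0,"x":0,"y":0,"z":0,"hand":0.0},
  {"ax":0,"ay":0,"az":0,"x":0,"y":0,"z":0,"hand":0.0},
  {"ax":0,"ay":0,"az":0,"x":0,"y":0,"z":0,"hand":0.0},
])

```text
time: 14.18
tcp_pos: [387.4, 261.8, 56.0]
orientation: [[0.992, 0.129, 0.0], [0.129, -0.992, 0.0], [0.0, -0.0, -1.0]]
wrist_force: [-0.4, -0.6, 4.1]
finger_gap: 9.4
grip_force: 30.0
```

```bash
cat > peel.py <<'E'
from h import *
from scipy.spatial.transform import Rotation as Ro
def peel(pivot_t,th):
    """TCP rows: rotate about far corner axis by th deg steps. geometry in tool frame at start: tool x=cover x, tool y=-cover y, z down"""
E
python3 - <<'E'
from h import *
from scipy.spatial.transform import Rotation as Ro
s=observe();R=np.array(s['orientation']);p=np.array(s['tcp_pos']);go(p,97.3)
# cover axes from tool; fin at (-40,53.5); pivot at (60,-60,z=48)
cx=np.array([np.cos(np.radians(7.3)),np.sin(np.radians(7.3)),0]);cy=np.array([-cx[1],cx[0],0])
piv=p+100*cx-113.5*cy;piv[2]=48
n=(cx+cy)/2**.5;up=Ro.from_rotvec(n*np.radians(1)).apply(-cx+cy)[2]
ax=n if up>0 else -n
p0,R0=p,R
for a in(1,2,3,4,5,6,7):
    Q=Ro.from_rotvec(ax*np.radians(a));p1=piv+Q.apply(p-piv);R1=Q.as_matrix()@R
    print(a,R0.T@(p1-p0)/1000,np.degrees(Ro.from_matrix(R0.T@R1).as_rotvec()));p0,R0=p1,R1
E
```

```text
t 14.18 tcp [387.4 261.8  56. ] shift [0. 0. 0.] then az 0.1 gap 9.4 F [-0.4 -0.6  4.1] j6 110.4
1 [ 0.0001  0.0001 -0.0026] [ 0.7085 -0.7057  0.0004]
2 [ 0.0001  0.0001 -0.0026] [ 0.7085 -0.7057  0.0004]
3 [ 0.0001  0.0001 -0.0026] [ 0.7085 -0.7057  0.0004]
4 [ 0.0001  0.0001 -0.0026] [ 0.7085 -0.7057  0.0004]
5 [ 0.0001  0.0001 -0.0026] [ 0.7085 -0.7057  0.0004]
6 [ 0.0001  0.0001 -0.0026] [ 0.7085 -0.7057  0.0004]
7 [ 0.0001  0.0001 -0.0026] [ 0.7085 -0.7057  0.0004]
```

Emit:
carry_out([
  {"ax":0.36,"ay":-0.36,"az":0,"x":0,"y":0,"z":-0.0013,"hand":0.0},
  {"ax":0.36,"ay":-0.36,"az":0,"x":0,"y":0,"z":-0.0013,"hand":0.0},
  {"ax":0.36,"ay":-0.36,"az":0,"x":0.0001,"y":0.0001,"z":-0.0013,"hand":0.0},
  {"ax":0.36,"ay":-0.36,"az":0,"x":0,"y":0,"z":-0.0013,"hand":0.0},
  {"ax":0.36,"ay":-0.36,"az":0,"x":0.0001,"y":0.0001,"z":-0.0013,"hand":0.0},
  {"ax":0.36,"ay":-0.36,"az":0,"x":0,"y":0,"z":-0.0013,"hand":0.0},
  {"ax":0.36,"ay":-0.36,"az":0,"x":0.0001,"y":0.0001,"z":-0.0013,"hand":0.0},
  {"ax":0.36,"ay":-0.36,"az":0,"x":0,"y":0,"z":-0.0013,"hand":0.0},
  {"ax":0.36,"ay":-0.36,"az":0,"x":0.0001,"y":0.0001,"z":-0.0013,"hand":0.0},
  {"ax":0.36,"ay":-0.36,"az":0,"x":0,"y":0,"z":-0.0013,"hand":0.0},
  {"ax":0.36,"ay":-0.36,"az":0,"x":0.0001,"y":0.0001,"z":-0.0013,"hand":0.0},
  {"ax":0,"ay":0,"az":0,"x":0,"y":0,"z":0,"hand":0.0},
  {"ax":0,"ay":0,"az":0,"x":0,"y":0,"z":0,"hand":0.0},
])

```text
time: 15.8
tcp_pos: [388.3, 261.0, 70.0]
orientation: [[0.989, 0.126, -0.077], [0.131, -0.99, 0.06], [-0.069, -0.069, -0.995]]
wrist_force: [-0.7, -0.0, 2.6]
finger_gap: 9.8
grip_force: 30.0
```

```bash
python3 - <<'E'
from h import *
go([388,262,70]);im=save('wrist','w5.png');sc=save('scene','s5.png')
a=cv2.imread('pics/w5.png')[90:384,130:400];b=cv2.imread('pics/s5.png')[140:270,160:320]
a=cv2.resize(a,None,fx=1.4,fy=1.4);b=cv2.resize(b,(int(160*a.shape[0]/130),a.shape[0]),interpolation=cv2.INTER_CUBIC)
o=np.hstack([a,b]);o=o[:,:];f=min(1,800/o.shape[1]);cv2.imwrite('pics/c5.png',cv2.resize(o,None,fx=f,fy=f))
E
```

```text
t 15.8 tcp [388.3 261.   70. ] shift [-0.0002 -0.0011  0.0001] then az 0 gap 9.8 F [-0.7 -0.   2.6] j6 104.6
```

View pics/c5.png

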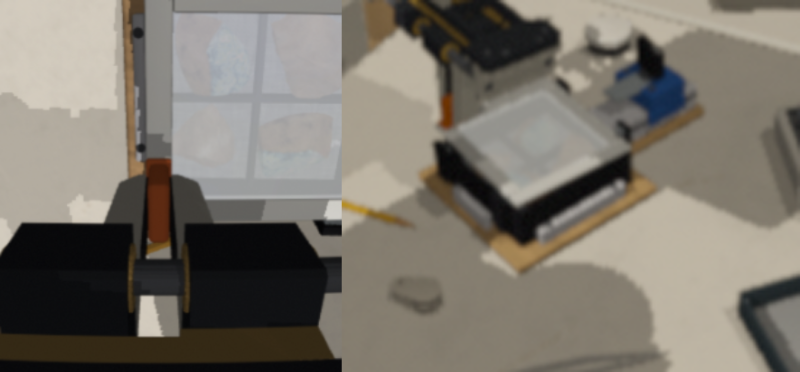

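The cover is peeled and tilted with its far corner down. The tray is still on the stand, the tongue is clear and the knob is turned. I'll peel a little more, then lift straight up slowly.

Emit:
carry_out([
  {"ax":0.36,"ay":-0.36,"az":0,"x":0,"y":0,"z":-0.0013,"hand":0.0},
  {"ax":0.36,"ay":-0.36,"az":0,"x":0.0001,"y":0.0001,"z":-0.0013,"hand":0.0},
  {"ax":0.36,"ay":-0.36,"az":0,"x":0,"y":0,"z":-0.0013,"hand":0.0},
  {"ax":0,"ay":0,"az":0,"x":-0.0002,"y":-0.0002,"z":-0.002,"hand":0.0},
  {"ax":0,"ay":0,"az":0,"x":-0.0002,"y":-0.0002,"z":-0.002,"hand":0.0},
  {"ax":0,"ay":0,"az":0,"x":-0.0002,"y":-0.0002,"z":-0.002,"hand":0.0},
  {"ax":0,"ay":0,"az":0,"x":-0.0002,"y":-0.0002,"z":-0.002,"hand":0.0},
  {"ax":0,"ay":0,"az":0,"x":-0.0003,"y":-0.0003,"z":-0.003,"hand":0.0},
  {"ax":0,"ay":0,"az":0,"x":-0.0003,"y":-0.0003,"z":-0.003,"hand":0.0},
  {"ax":0,"ay":0,"az":0,"x":-0.0003,"y":-0.0003,"z":-0.003,"hand":0.0},
  {"ax":0,"ay":0,"az":0,"x":-0.0003,"y":-0.0003,"z":-0.003,"hand":0.0},
  {"ax":0,"ay":0,"az":0,"x":-0.0009,"y":-0.0009,"z":-0.01,"hand":0.0},
  {"ax":0,"ay":0,"az":0,"x":-0.0009,"y":-0.0009,"z":-0.01,"hand":0.0},
  {"ax":0,"ay":0,"az":0,"x":-0.0009,"y":-0.0009,"z":-0.01,"hand":0.0},
  {"ax":0,"ay":0,"az":0,"x":0,"y":0,"z":0,"hand":0.0},
  {"ax":0,"ay":0,"az":0,"x":0,"y":0,"z":0,"hand":0.0},
])

```text
time: 17.9
tcp_pos: [388.4, 260.7, 124.1]
orientation: [[0.987, 0.125, -0.098], [0.132, -0.988, 0.076], [-0.088, -0.088, -0.992]]
wrist_force: [-0.5, 0.3, -0.8]
finger_gap: 9.6
grip_force: 30.0
```

```bash
python3 - <<'E'
from h import *
go([388,262,150]);im=save('wrist','w6.png');sc=save('scene','s6.png')
a=cv2.imread('pics/w6.png')[90:384,130:400];b=cv2.imread('pics/s6.png')[120:270,160:320]
a=cv2.resize(a,None,fx=1.4,fy=1.4);b=cv2.resize(b,(int(160*a.shape[0]/150),a.shape[0]),interpolation=cv2.INTER_CUBIC)
o=np.hstack([a,b]);f=min(1,800/o.shape[1]);cv2.imwrite('pics/c6.png',cv2.resize(o,None,fx=f,fy=f))
E
```

```text
t 17.9 tcp [388.4 260.7 124.1] shift [-0.0025 -0.0036 -0.0256] then az 0 gap 9.6 F [-0.5  0.3 -0.8] j6 103.9
```

View pics/c6.png

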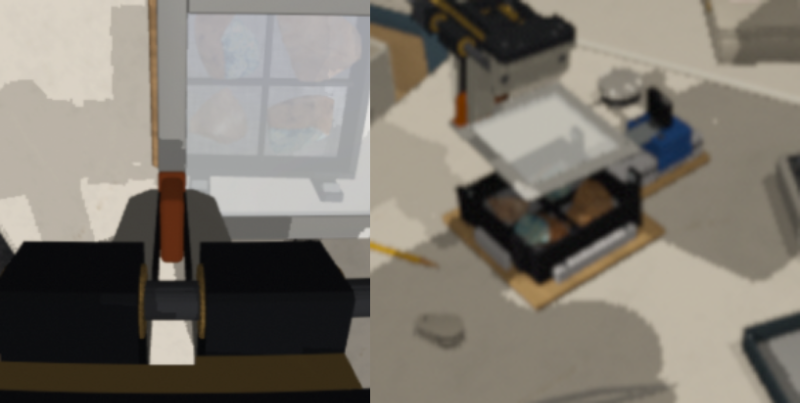

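The cover is off and held, and the tray stays on the stand with its stones visible. Next I'll raise, level and carry it over.

Emit:
carry_out([
  {"ax":0,"ay":0,"az":0,"x":-0.0012,"y":-0.0012,"z":-0.0138,"hand":0.0},
  {"ax":0,"ay":0,"az":0,"x":-0.0012,"y":-0.0012,"z":-0.0138,"hand":0.0},
  {"ax":0,"ay":0,"az":0,"x":-0.0012,"y":-0.0012,"z":-0.0138,"hand":0.0},
  {"ax":-1.26,"ay":1.26,"az":0,"x":0,"y":0,"z":0,"hand":0.0},
  {"ax":-1.26,"ay":1.26,"az":0,"x":0,"y":0,"z":0,"hand":0.0},
  {"ax":-1.26,"ay":1.26,"az":0,"x":0,"y":0,"z":0,"hand":0.0},
  {"ax":-1.26,"ay":1.26,"az":0,"x":0,"y":0,"z":0,"hand":0.0},
  {"ax":0,"ay":0,"az":0,"x":0.007,"y":0.025,"z":0,"hand":0.0},
  {"ax":0,"ay":0,"az":0,"x":0.007,"y":0.025,"z":0,"hand":0.0},
  {"ax":0,"ay":0,"az":0,"x":0.007,"y":0.025,"z":0,"hand":0.0},
  {"ax":0,"ay":0,"az":0,"x":0.007,"y":0.025,"z":0,"hand":0.0},
  {"ax":0,"ay":0,"az":0,"x":0.007,"y":0.025,"z":0,"hand":0.0},
  {"ax":0,"ay":0,"az":0,"x":0.007,"y":0.025,"z":0,"hand":0.0},
  {"ax":0,"ay":0,"az":0,"x":0.007,"y":0.025,"z":0,"hand":0.0},
  {"ax":0,"ay":0,"az":0,"x":0.007,"y":0.025,"z":0,"hand":0.0},
  {"ax":0,"ay":0,"az":0,"x":0.007,"y":0.025,"z":0,"hand":0.0},
  {"ax":0,"ay":0,"az":0,"x":0.007,"y":0.025,"z":0,"hand":0.0},
  {"ax":0,"ay":0,"az":0,"x":0.007,"y":0.025,"z":0,"hand":0.0},
  {"ax":0,"ay":0,"az":0,"x":0.007,"y":0.025,"z":0,"hand":0.0},
  {"ax":0,"ay":0,"az":0,"x":0,"y":0,"z":0,"hand":0.0},
])

```text
time: 20.5
tcp_pos: [510.6, -27.0, 165.5]
orientation: [[0.992, 0.127, -0.0], [0.127, -0.992, -0.001], [-0.0, 0.001, -1.0]]
wrist_force: [-0.2, 0.2, -0.9]
finger_gap: 9.9
grip_force: 30.0
```

```bash
python3 - <<'E'
from h import *
go([510,-31.5,167],97.3);save('top','t7.png');sc=save('scene','s7.png')
for c in('top','scene'):
  for q in('felt_tray','cover'):
    for r in find_in(q,c)[:1]: print(c,q,np.array(r['centre']).round(1),r['p'])
a=cv2.imread('pics/t7.png')[90:250,200:440];b=cv2.imread('pics/s7.png')[100:300,180:440]
a=cv2.resize(a,(400,267));b=cv2.resize(b,(400,308))
a=cv2.copyMakeBorder(a,0,41,0,0,cv2.BORDER_CONSTANT);cv2.imwrite('pics/c7.png',np.hstack([a,b]))
s=observe();t=np.array(s['tcp_pos']);R=np.array(s['orientation'])
for dx,dy in((-60,-60),(-60,60),(60,60),(60,-60)):
    p=t+R@np.array([dx+40,-(dy-53.5),7-4]);print(dx,dy,np.round(proj(sc,p),1))
E
```

```text
t 20.5 tcp [510.6 -27.  165.5] shift [-0.0012  0.0044 -0.0015] then az 0.0 gap 9.9 F [-0.2  0.2 -0.9] j6 74.0
top felt_tray [545.1 -33.4   4.2] 0.55
top cover [584.7 -23.5 159.1] 0.49
scene cover [548.3 -83.8 159.9] 0.95
-60 -60 [360.3 236.2]
-60 60 [308.9 200.7]
60 60 [349.2 174.9]
60 -60 [400.1 204.5]
```

View pics/c7.png

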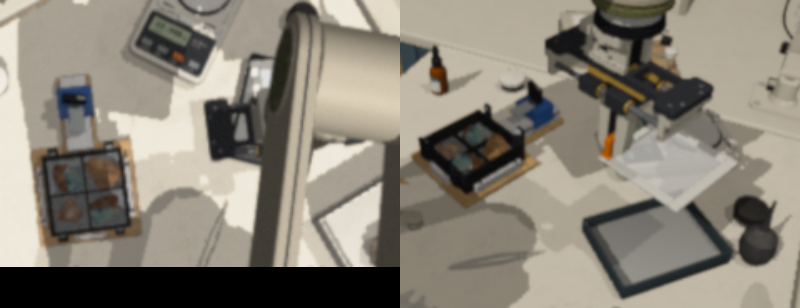

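The cover is held level; its near tip is at scene (360,235), against a predicted (360,236). It is over the felt tray, apart from a last 4 mm shift.

Emit:
carry_out([
  {"ax":0,"ay":0,"az":0,"x":-0.001,"y":0.0045,"z":0,"hand":0.0},
  {"ax":0,"ay":0,"az":0,"x":0,"y":0,"z":0,"hand":0.0},
  {"ax":0,"ay":0,"az":0,"x":0,"y":0,"z":0,"hand":0.0},
  {"ax":0,"ay":0,"az":0,"x":0,"y":0,"z":0,"hand":0.0},
  {"ax":0,"ay":0,"az":0,"x":0,"y":0,"z":0,"hand":0.0},
])

```text
time: 21.42
tcp_pos: [510.1, -30.5, 165.9]
orientation: [[0.992, 0.129, 0.0], [0.129, -0.992, 0.0], [0.0, -0.0, -1.0]]
wrist_force: [-0.3, 0.1, -0.4]
finger_gap: 9.8
grip_force: 30.0
```

```bash
python3 -c "
from h import *
go([510,-31.5,167],97.3);print(hand_in())"
```

```text
t 21.43 tcp [510.1 -30.5 165.9] shift [-0.0002  0.001  -0.0011] then az 0.1 gap 9.8 F [-0.3  0.1 -0.4] j6 73.4
the job is handed in; nothing more can be done
None
```

I handed the job in at about 21 s: the lock knob is turned 80° anticlockwise, the hold-down is back 36 mm, and the cover was peeled off without lifting the tray; it is held level over the felt tray, about 16 cm above the bench (no verdict was returned).

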